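Proof-load a T-handled cartridge puller on the bench pull gauge

ROBOT

A 6-joint arm with a two-finger parallel gripper is mounted at the origin on a cart in front of the work surface, level with it; the furniture and walls round the work are solid. World frame = base frame: x ahead of the robot, y to its left, z up, the work surface at z = 0. Lengths are in mm, angles in rad, forces in N, time in s.
With the tool pointing down it reaches from about 275 to 750 mm from the base axis. Payload 10.2 kg.
Tool frame: the origin (TCP) lies between the finger pads; the fingertips stand 19 mm ahead of it and the grasp point (between the pads) is the TCP; z points along the fingers, y is the line along which they close (so a half turn about z gives the same grasp; the last joint's range is limited). The gripper opens to 85 mm and grips with 20 to 120 N. Pads are 22 mm wide; open, the fingers measure 114 mm over their backs; the gripper's body (76 mm by 85 mm) begins 54 mm behind the grasp point. The pads swing forward as they close: fully open they stand 13 mm farther back than shut.
Start: joints at [-1.452, 0.313, 1.498, -0, 1.331, -0.223], TCP at [175.959, -494.641, 250.294] pointing down, gripper open.
Joint ranges: [-2.94, 2.94], [-0.97, 2.17], [0.19, 2.56], [-1.23, 4.37], [0.02, 3.11], [-2.88, 2.88]. Speed limits (rad/s): [2.39, 2.39, 3.01, 3.14, 3.14, 3.14].

INTERFACE

Orientations are given as a unit quaternion [w, x, y, z].
In Python, from rig import sense, capture, finish_job gives the robot as it stands. The module is installed in compiled form; this text tells all that it offers.
- The arm moves only by the tool move_arm, never from a script. Its argument "moves" is a list of rows, each an object with "turn": the turn, a rotation vector about the tool's x, y, z in rad, a list of three; "translation": the shift along the tool's x, y, z in mm, a list of three; "hand": the opening, from 0 (shut) to 1 (fully open). In form: [{"turn": [wx, wy, wz], "translation": [x, y, z], "hand": hand}, ...]. A call has 1 to 10 rows; each row shifts and turns the commanded pose from where the row before left it, along the tool's axes as they then stand; what a row does not reach is not made up. A row lasts 1/12 s, in which the tool goes at most 41.7 mm and 7.16 degrees, less where a joint would pass 70% of its speed; a pose out of reach is approached as far as the arm can. A call with a gripper value outside its range is refused whole. The fingers move at their own pace and stop on an object; "grip_force" is the grip in N (left out, the last holds). Time passes only in rows, so rows that do not move let the fingers close. It gives the time, the measured TCP pose, the force, the opening and the grip force at its end, in the units of the state.
- sense(): the state, without advancing time (a new reading comes with each control period).
- capture(name): name is "side" or "top"; returns a dict with "image" (480x640x3 uint8, blue, green, red), "z_map" (480x640 float32, mm along the optical axis (not along the pixel's ray), 0 where there is no reading), "vertical_fov" (degrees; the focal length in pixels is half the picture's height over the tangent of half this angle, whatever the lens; pixels are square), "cx", "cy" (the principal point, pixels), "R" (3x3) and "t" (3): a world point X has camera coordinates R X + t. Camera axes: x right, y down, z forward; pixel columns grow to the right and rows downward; lengths in mm; the calibration is good to about 2 mm. A picture is of the moment at which its call begins.
- finish_job(): hands the job in; it is judged then, once.
The state is a dict: "time_s": time; "joints": joint angles; "dq": joint speeds; "tau": joint torques, N m; "eef_pos": TCP position; "ee_rot": TCP orientation; "force": force on the tool from outside, world axes, zero at the start; "wrist_torque": the same for the moment, N m; "grip_width": opening from 0.0 (shut) to 1.0 (fully open); "grip_force": force on a finger pad.
Only numpy, scipy, OpenCV 4.12 (cv2) and the standard library are available. Lean on these libraries where they do the work, as an engineer would, in place of code of your own. Each camera call takes 0.05 s, during which the arm holds its last target. There are 200 camera calls.

TASK

Proof-load the long cartridge puller, the one with the T-handle: lift it up off its post on the stand, drop its eye over the stud of the pull gauge and, gripping the puller only, pull it straight out against the spring until the pointer stands between the two ears of the index rider. Never pull past the rider, do not shift the rider, and leave the other puller and everything standing around where they are. Keep the load on steadily for at least three seconds and finish while still holding it there: nothing is let go at the end.

Things in the scene. Friction and masses are not known exactly. Their poses are not given: they have to be found in the camera images.
- t_puller: The part under test: flat bright-steel bar, round eye at one end, black T-handle at the other. Origin: eye centre, underside; the bar runs along its own -x, z up. Eye 34 mm outside, 20 mm bore, 8 thick. Bar 12 wide (y), 8 high, reaching 119 mm from the eye's centre. 0.1 to 0.16 kg. Starts level, its eye over the stand's left or right post, its bar on the stand's rest rail.
- t_grip (a point): Grip point on the T-handled puller's bar, 100 mm from the eye's centre, at mid-height (4 mm above the underside); grip across the 12 mm width. The black crossbar, 13 mm round and 69 mm long along y, is centred 25 mm further out, level with the bar, and keeps the fingers from slipping off when pulling; the stand's rail edge is 25 mm towards the eye.
- ball_puller: The other, shorter puller: same eye and bar section, but a black ball (26 mm) 98 mm from the eye's centre and no T-handle. Origin and axes as for the T-handled one. Lies on the stand's other post, 112 mm away; leave it there.
- stand: Keeper stand fixed to the worktop: grey plate 130 x 190 x 10 mm, two upright posts at y = +56 and -56 mm, rest rail along y at x = -70 mm (10 mm wide, top 48 mm high). Origin at worktop level midway between the posts. Posts 12 mm thick, rising 25 mm above a shoulder 48 mm high (tops 73 mm above the worktop). The pullers point along the stand's -x.
- gauge: Bench pull gauge fixed to the worktop: grey base 235 x 118 mm (x -98 to +138), top 15 mm high; steel slide in the middle; spring barrel behind it from x = +38, 56 mm high; scale bar along its left (+y) side, 38 mm high; end stop at x = -91, 33 mm high. Origin at worktop level below the stud at rest. The slide pulls out along the gauge's -x.
- carriage (a joint): Travel of the gauge's slide in m: 0 fully in (rest), growing as it is pulled out along the gauge's -x, stop at 0.065. A spring pulls it back: 3.4 N at rest plus 170 N/m (8 to 11 N at the rider).
- stud (a point): Foot of the upright stud on the slide: centre of the shoulder (26 mm wide, 46 mm above the worktop) on which the puller's eye sits. Stud 12 mm thick, 26 mm tall (top at 72 mm, tapered over the last 6 mm): the 20 mm eye has 4 mm play all round, taken up before the slide moves. Slide block 40 x 46 mm, top at 44 mm. Moves with the slide; axes as the gauge's.
- pointer (a point): Tip of the slide's thin black pointer, sticking out to the gauge's left (+y) over the scale's edge, 12 mm behind the stud (+x), 40 mm above the worktop. Moves with the slide.
- rider_gap (a point): Middle of the gap between the two upright ears of the index rider, a dark steel saddle 20 mm long clamped on the scale bar; it marks the proof load. The gap is 12 mm wide along the gauge's x, each ear 4 mm. Axes as the gauge's: the pointer is on the mark when its x in this frame is 0; positive x: not yet pulled far enough. Ears' top 50 mm above the worktop.
- rider (a joint): Setting of the index rider in m: the slide travel at which the pointer is in the middle of its gap (same zero and direction as the slide). Clamped; do not move it.
- beaker: Clear 250 ml beaker, 72 mm wide, 91 mm tall, behind the gap between gauge and stand; leave it. Origin under its centre.
- timer: White laboratory timer, 62 x 62 x 19 mm, lying in front of the gauge; leave it. Origin under its centre.
- vial_a: Small red-capped vial, 12 x 32 mm, standing behind the stand; leave it. Origin under its centre.
- vial_b: Small blue-capped vial, 12 x 32 mm, standing behind the stand; leave it. Origin under its centre.

How it is judged:
By the outcome, as a careful person would: the job done as asked, in the order asked, and still so for the second after the job is handed in, while the arm keeps its last pose, push and grip.
It also fails if it takes over 50 s, if anything falls off the work surface, if the arm or the gripper's body presses on something with over 40 N, if the wrist force passes 120 N, or if a joint passes its speed limit or range.

## Working session

There is one attempt and no reset: what is moved stays moved. The work goes in short steps, Python scripts to look and compute and a tool call to move; the robot and the scene stay as the last step left them, time stands still between calls to the robot, and variables do not carry over. Pictures are saved under pics/ and viewed, at most 13 in all, crops included, and the job is handed in when it is done.

Besides the shell and the picture viewer there is one more tool, called after "Emit:" as a command line: name --argument value ..., lists and objects as JSON in quotes. move_arm: Moves the arm, as the interface text tells. Its arguments: {"type":"object","properties":{"moves":{"type":"array","items":{"type":"object","properties":{"turn":{"type":"array","items":{"type":"number"}},"translation":{"type":"array","items":{"type":"number"}},"hand":{"type":"number"}}}},"grip_force":{"type":"number"}},"required":["moves"]}

```bash
mkdir -p pics
cat > h.py <<'E'
import numpy as np, cv2
from rig import sense, capture
def cam(n):
    c=capture(n); c['f']=240/np.tan(np.radians(c['vertical_fov'])/2); c['R']=np.array(c['R']); c['t']=np.array(c['t']); return c
def ray(c,u,v):
    d=c['R'].T@np.array([(u-c['cx'])/c['f'],(v-c['cy'])/c['f'],1]); return -c['R'].T@c['t'], d
def onz(c,u,v,z):
    o,d=ray(c,u,v); return o+d*(z-o[2])/d[2]
def cloud(c):
    v,u=np.mgrid[:480,:640]; z=c['z_map']
    p=np.stack([(u-c['cx'])/c['f']*z,(v-c['cy'])/c['f']*z,z],-1)
    return (p-c['t'])@c['R']
def proj(c,X):
    p=c['R']@np.array(X)+c['t']; return p[:2]/p[2]*c['f']+[c['cx'],c['cy']]
E
python3 - <<'E'
from h import *
for n in('top','side'):
    c=cam(n); cv2.imwrite(f'pics/{n}0.png',c['image']); print(n,c['f'],-c['R'].T@c['t'],c['R'].round(2).tolist()); np.savez(f'{n}0.npz',**c)
print(sense())
E
```

```text
top 473.34566243983085 [ 448.90312376 -199.47022077  906.32500067] [[0.02, -1.0, 0.02], [-0.99, -0.02, -0.16], [0.16, -0.02, -0.99]]
side 483.5976354462224 [ 506.43345772 -962.39567831  448.17500122] [[0.99, -0.11, -0.02], [-0.07, -0.45, -0.89], [0.09, 0.88, -0.46]]
{'time_s': 0.1, 'joints': array([-1.45241462e+00,  3.13369793e-01,  1.49836467e+00, -1.63996005e-05,
        1.33100681e+00, -2.23417611e-01]), 'dq': array([-0.0011143 , -0.00131115, -0.00227607,  0.001435  , -0.00043701,
        0.00048287]), 'tau': array([ 2.52109159e-03, -4.12899864e+01, -2.60138762e+01, -1.79336971e-04,
        3.07272756e-03,  2.26153198e-06]), 'eef_pos': array([ 175.92138283, -494.42181566,  249.80336533]), 'ee_rot': array([-5.73935796e-04,  9.85431667e-01,  1.70070867e-01,  2.21946113e-05]), 'force': array([ 0.25633761, -0.80190951, -0.0320298 ]), 'wrist_torque': array([-0.0334754 ,  0.00362397,  0.03666285]), 'grip_force': 0.0, 'grip_width': 1.0015121120763677}
```

View pics/top0.png

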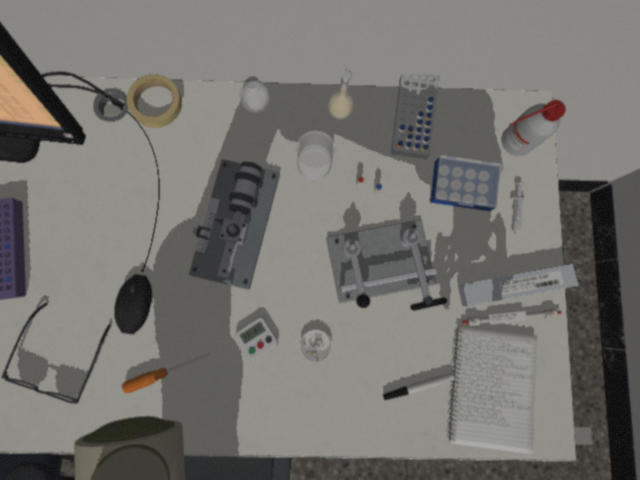

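View pics/side0.png

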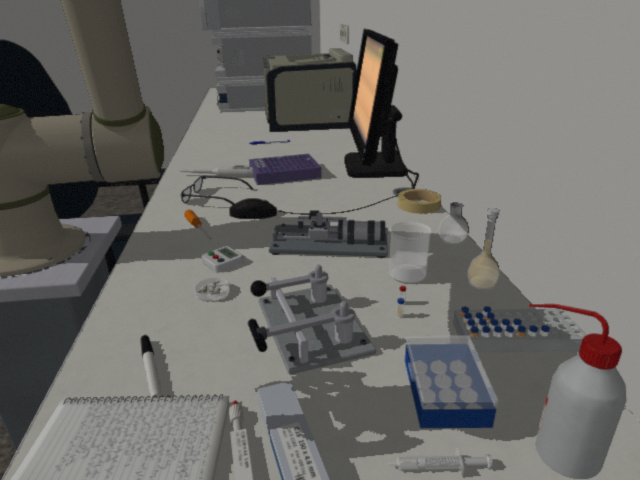

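The top view shows the T-puller on the right-hand post, with its eye at about (412,233) and its handle at (429,303). The ball puller is at (352,247) and the gauge stud at about (233,230). I'll zoom in on these.

Run:
```python
from h import *
a=cv2.imread('pics/top0.png')
g=cv2.resize(a[150:295,180:290],None,fx=4,fy=4,interpolation=cv2.INTER_CUBIC); s=cv2.resize(a[195:320,320:450],None,fx=3,fy=3,interpolation=cv2.INTER_CUBIC)
o=np.zeros((600,800,3),np.uint8); o[:580,:440]=g; s=s[:, :360]; o[:375,440:800]=s
o=cv2.convertScaleAbs(o,alpha=1.5); cv2.imwrite('pics/z0.png',o)
c=dict(np.load('top0.npz')); P=cloud(c)
# points by height
def lst(m,name):
    q=P[m]; print(name,len(q),q.mean(0).round(1) if len(q) else '')
for (u,v) in[(412,233),(352,247),(429,303),(363,300),(233,230),(245,180),(205,232)]:
    print((u,v),P[v,u].round(1))
```

```text
(412, 233) [ 603.4 -396.5   75.4]
(352, 247) [ 575.7 -289.1   73.7]
(429, 303) [ 479.9 -428.5   61.8]
(363, 300) [ 482.5 -310.    65.9]
(233, 230) [602.2 -75.6  68.4]
(245, 180) [700.6 -90.8  50.9]
(205, 232) [603.1 -19.1  36. ]
```

View pics/z0.png

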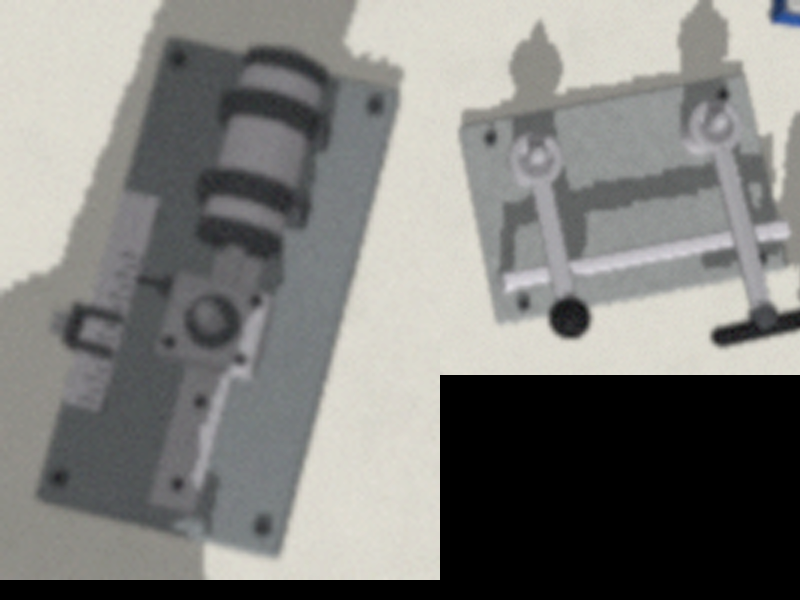

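The gauge is rotated by about 14°. Its stud is at about (233,229), the pointer tip at (215,220) and the rider at about (204,232). The stand is rotated the other way, and the T-puller's bar is clear along its length.

Run:
```python
from h import *
c=dict(np.load('top0.npz')); P=cloud(c)
G=lambda x,y,z: onz(c,180+x/4-.4,150+y/4-.4,z)
S=lambda x,y,z: onz(c,320+(x-440)/3-.35,195+y/3-.35,z)
K=np.array([G(x,y,15) for x,y in[(170,38),(400,85),(278,555),(38,495)]])
print('base',K.round(1).tolist(),[np.linalg.norm(K[i]-K[i-1]).round(1) for i in range(4)])
ax=(K[0]+K[1]-K[2]-K[3]); a=np.degrees(np.arctan2(ax[1],ax[0])); ex=ax/np.linalg.norm(ax); ey=np.array([-ex[1],ex[0],0])
print('gauge yaw',a,'stud from base',K.mean(0)-20*ex,'stud top',G(212,318,72), 'shoulder',G(212,322,46))
for n,x,y,z in[('pointer',140,282,40),('rider ear1',95,313,50),('rider ear2',88,348,50)]:
    p=G(x,y,z); d=p-(K.mean(0)-20*ex); print(n,p.round(1),(d@ex).round(1),(d@ey).round(1))
KS=np.array([S(x,y,10) for x,y in[(462,128),(740,73),(500,322)]]); print('stand',KS.round(1).tolist(),np.linalg.norm(KS[0]-KS[1]),np.linalg.norm(KS[0]-KS[2]))
sx=KS[0]-KS[2]; sy=KS[0]-KS[1]; print('yaw',np.degrees([np.arctan2(sx[1],sx[0]),np.arctan2(-sy[0],sy[1])]))
e1=S(715,125,56);e2=S(536,158,56);print('eyes',e1,e2,np.linalg.norm(e1-e2), 'post tops',S(717,118,73),S(538,152,73))
print('bar end',S(762,308,56),'T left',S(718,338,55),'ball',S(569,317,52))
# crossbar by colour
im=c['image'].max(2); m=(im<45)&(P[...,2]>35)&(P[...,2]<75); m[:280]=0;m[320:]=0;m[:,395:]&=True;m[:,:395]=0;m[:,460:]=0
n,l,st,ct=cv2.connectedComponentsWithStats(m.astype(np.uint8)); i=1+st[1:,4].argmax(); v,u=np.where(l==i)
r=cv2.minAreaRect(np.c_[u,v].astype(np.float32)); b=cv2.boxPoints(r); print(r); print('cross centre',onz(c,*r[0],55),[onz(c,*q,52).round(1).tolist() for q in b])
# bar midline: rows between
for v in (255,265,275,285):
    row=c['image'][v,:].max(1); w=[u for u in range(400,445) if 50<P[v,u,2]<64]; print(v,w[:1],w[-1:],onz(c,np.mean(w),v,56).round(1) if w else '')
```

```text
base [[752.2, -39.9, 15.0], [731.5, -152.8, 15.0], [501.7, -102.9, 15.0], [527.3, 10.5, 15.0]] [np.float64(230.5), np.float64(114.8), np.float64(235.2), np.float64(116.2)]
gauge yaw -12.43991052915423 stud from base [608.64156257 -66.94418815  15.        ] stud top [603.1456246  -75.30129733  72.        ] shoulder [606.08083435 -71.51936359  46.        ]
pointer [625.2 -36.4  40. ] 9.6 33.4
rider ear1 [608.2 -18.6  50. ] -10.8 47.1
rider ear2 [591.9 -16.3  50. ] -27.3 45.8
stand [[603.0, -247.6, 10.0], [643.6, -427.4, 10.0], [480.1, -273.3, 10.0]] 184.30378565231146 125.57507813197512
yaw [11.82614861 12.7148864 ]
eyes [ 600.77064403 -399.78256768   56.        ] [ 577.76490832 -290.32945851   56.        ] 111.8447449923699 post tops [ 602.02330966 -397.03947041   73.        ] [ 578.82733603 -289.68100329   73.        ]
bar end [ 490.17001431 -426.59298599   56.        ] T left [ 471.833224   -400.09429361   55.        ] ball [ 482.51711566 -311.22878687   52.        ]
((428.40765380859375, 303.05364990234375), (5.808027267456055, 35.692352294921875), 78.31063079833984)
cross centre [ 480.02648308 -429.24154794   55.        ] [[478.1, -397.3, 52.0], [492.4, -461.0, 52.0], [482.2, -462.9, 52.0], [468.0, -399.3, 52.0]]
255 [413] [419] [ 566.4 -407.9   56. ]
265 [415] [422] [ 548.2 -412.2   56. ]
275 [401] [424] [ 529.9 -407.2   56. ]
285 [420] [427] [ 512.1 -420.7   56. ]
```

Emit:
move_arm --moves '[{"turn": [0,0,0.12],"translation": [0,0,0],"hand": 0.7},{"turn": [0,0,0],"translation": [37,0,10],"hand": 0.7},{"turn": [0,0,0],"translation": [37,0,10],"hand": 0.7},{"turn": [0,0,0],"translation": [37,0,10],"hand": 0.7},{"turn": [0,0,0],"translation": [37,0,10],"hand": 0.7},{"turn": [0,0,0],"translation": [37,0,10],"hand": 0.7},{"turn": [0,0,0],"translation": [37,0,10],"hand": 0.7},{"turn": [0,0,0],"translation": [37,0,10],"hand": 0.7},{"turn": [0,0,0],"translation": [37,0,10],"hand": 0.7},{"turn": [0,0,0],"translation": [36,0,10],"hand": 0.7}]' --grip_force 70

```text
time_s: 0.93
eef_pos: [501.6, -420.6, 159.3]
ee_rot: [-0.0, 0.994, 0.111, -0.0]
force: [0.1, -0.5, -0.7]
grip_width: 0.702
grip_force: 0.0
```

```bash
cat >> h.py <<'E'
from scipy.spatial.transform import Rotation as Ro
def pose(s):
    q=s['ee_rot']; return np.array(s['eef_pos']),Ro.from_quat([q[1],q[2],q[3],q[0]]).as_matrix()
def to(s,X,yaw):
    p,R=pose(s); Rt=Ro.from_euler('z',yaw,degrees=True).as_matrix()@np.diag([1.,-1,-1])
    print('p',p.round(1),'toolx heading',np.degrees(np.arctan2(R[1,0],R[0,0])).round(2),'turn',Ro.from_matrix(R.T@Rt).as_rotvec().round(4),'shift now-axes',(R.T@(np.array(X)-p)).round(1),'F',np.round(s['force'],1),'w',round(s['grip_width'],3),'gf',round(s['grip_force'],1),'t',s['time_s'])
E
python3 - <<'E'
from h import *
to(sense(),[500.5,-422,58],12.7)
for n in('top','side'):
    c=cam(n); np.savez(f'{n}1.npz',**c); cv2.imwrite(f'pics/{n}1.png',c['image'])
E
```

```text
p [ 501.6 -420.6  159.3] toolx heading 12.72 turn [-0.0008  0.0004  0.0004] shift now-axes [ -1.3   1.2 101.3] F [ 0.1 -0.5 -0.7] w 0.702 gf 0.0 t 0.9333
```

Emit:
move_arm --moves '[{"turn": [0,0,0],"translation": [-0.5,1,35],"hand": 0.7},{"turn": [0,0,0],"translation": [-0.5,0,35],"hand": 0.7},{"turn": [0,0,0],"translation": [0,0,20],"hand": 0.7},{"turn": [0,0,0],"translation": [0,0,11],"hand": 0.7},{"turn": [0,0,0],"translation": [0,0,0],"hand": 0.7}]'

```text
time_s: 1.45
eef_pos: [498.0, -422.2, 57.0]
ee_rot: [-0.002, 0.994, 0.11, -0.001]
force: [0.2, 0.1, -0.2]
grip_width: 0.699
grip_force: 0.0
```

Run:
```python
from h import *
to(sense(),[500.5,-422,58],12.7)
c=cam('side'); t=cam('top')
o=np.hstack([cv2.resize(c['image'][240:380,220:380],None,fx=2.5,fy=2.5,interpolation=2),cv2.resize(t['image'][190:330,320:480],None,fx=2.5,fy=2.5,interpolation=2)])
cv2.imwrite('pics/z1.png',cv2.convertScaleAbs(o,alpha=1.4)); print(o.shape)
```

```text
p [ 498.  -422.2   57. ] toolx heading 12.68 turn [-0.0038  0.002  -0.0003] shift now-axes [ 2.5  0.4 -1. ] F [ 0.2  0.1 -0.2] w 0.699 gf 0.0 t 1.45
(350, 800, 3)
```

View pics/z1.png

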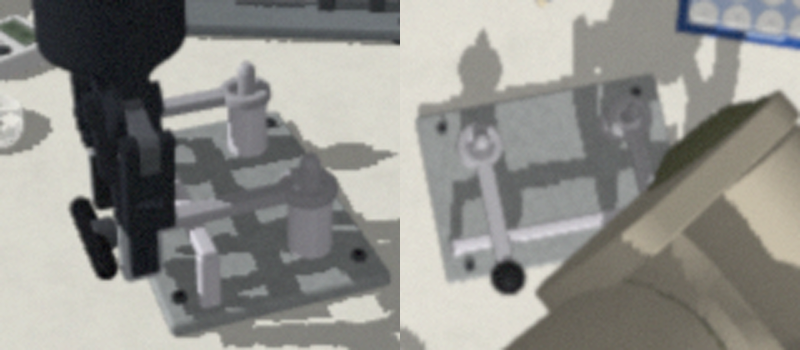

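The side view shows the fingers straddling the bar, between the rail (crop (205,255)) and the crossbar (crop (95,240)). I'll shift +2.5 mm along the bar and close.

Emit:
move_arm --moves '[{"turn": [0,0,0],"translation": [2.5,0,0],"hand": 0.7},{"turn": [0,0,0],"translation": [0,0,0],"hand": 0.3},{"turn": [0,0,0],"translation": [0,0,0],"hand": 0},{"turn": [0,0,0],"translation": [0,0,0],"hand": 0},{"turn": [0,0,0],"translation": [0,0,0],"hand": 0},{"turn": [0,0,0],"translation": [0,0,0],"hand": 0},{"turn": [0,0,0],"translation": [0,0,0],"hand": 0},{"turn": [0,0,0],"translation": [0,0,0],"hand": 0}]' --grip_force 80

```text
time_s: 2.22
eef_pos: [501.6, -422.4, 59.7]
ee_rot: [0.0, 0.994, 0.111, 0.0]
force: [-1.4, 1.3, 3.9]
grip_width: 0.109
grip_force: 78.1
```

Emit:
move_arm --moves '[{"turn": [0,0,0],"translation": [0,0,-6],"hand": 0},{"turn": [0,0,0],"translation": [0,0,-10],"hand": 0},{"turn": [0,0,0],"translation": [0,0,-12],"hand": 0},{"turn": [0,0,0],"translation": [0,0,-16],"hand": 0},{"turn": [0,0,0],"translation": [0,0,-20],"hand": 0},{"turn": [0,0,0],"translation": [0,0,-20],"hand": 0},{"turn": [0,0,0],"translation": [0,0,-10],"hand": 0},{"turn": [0,0,0],"translation": [0,0,0],"hand": 0}]'

```text
time_s: 2.88
eef_pos: [502.2, -423.0, 156.6]
ee_rot: [0.002, 0.994, 0.111, 0.001]
force: [0.3, -0.2, -0.9]
grip_width: 0.115
grip_force: 78.1
```

Run:
```python
from h import *
to(sense(),[500.5,-422,150],12.7)
c=cam('side'); t=cam('top'); np.savez('side2.npz',**c); np.savez('top2.npz',**t)
o=np.hstack([cv2.resize(c['image'][180:340,220:380],None,fx=2.5,fy=2.5,interpolation=2),cv2.resize(t['image'][170:330,320:480],None,fx=2.5,fy=2.5,interpolation=2)])
cv2.imwrite('pics/z2.png',cv2.convertScaleAbs(o,alpha=1.4))
```

```text
p [ 502.2 -423.   156.6] toolx heading 12.71 turn [ 0.0046 -0.0024  0.0002] shift now-axes [-1.4 -1.4  6.6] F [ 0.3 -0.2 -0.9] w 0.115 gf 78.1 t 2.8833
```

View pics/z2.png

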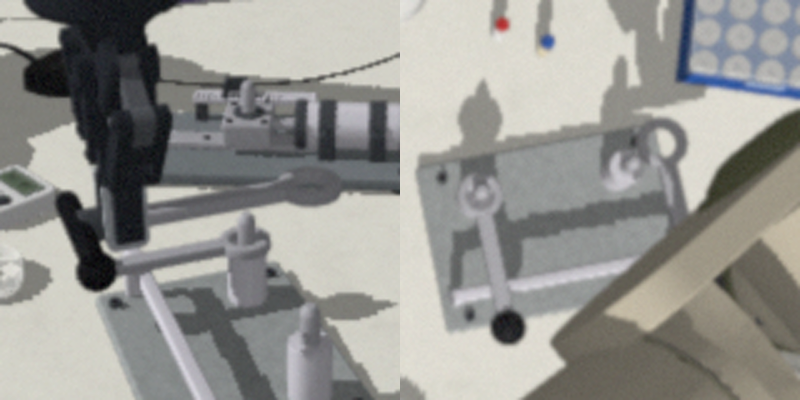

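The puller is lifted clear, with its eye at side pixel (345,254) and top pixel (424,227). The ball puller hasn't moved. Next I'll triangulate the eye and the stud.

Run:
```python
from h import *
from scipy.optimize import least_squares
s=dict(np.load('side2.npz')); t=dict(np.load('top2.npz')); t0=dict(np.load('top0.npz'));s0=dict(np.load('side0.npz'))
def tri(t,a,s,b):
    r=least_squares(lambda X:np.r_[proj(t,X)-a,proj(s,X)-b],[600,-200,60]); return r.x.round(1),r.fun.round(1)
print('eye',tri(t,(424-.4,226.8-.4),s,(345.2-.4,254-.4)))
for c,n,u,v in[(t,'top',424,227),(s,'side',345,254)]:
    P=cloud(c); q=P[v-10:v+11,u-14:u+15].reshape(-1,3); q=q[(q[:,2]>120)]; print(n,len(q),q.min(0).round(1),q.max(0).round(1),q.mean(0).round(1),'mid',((q.min(0)+q.max(0))/2).round(1))
    q=P.reshape(-1,3); q=q[(q[:,2]>125)&(q[:,2]<175)&(q[:,0]>520)&(q[:,0]<640)&(abs(q[:,1]+410)<45)]
    if len(q)>20:
        A=np.c_[q[:,0]-602,np.ones(len(q))]; print('bar z slope,z at602',np.linalg.lstsq(A,q[:,2],rcond=None)[0])
# stud/slide from clouds, free of the arm
for c,n in[(t0,'top'),(s,'side')]:
    P=cloud(c).reshape(-1,3); d=P-[605,-72,0]; 
    q=P[(np.hypot(d[:,0],d[:,1])<20)&(P[:,2]>55)&(P[:,2]<76)]; print(n,'stud',len(q),q.min(0).round(1),q.max(0).round(1),q.mean(0).round(1))
# slide block top (z~44)
    q=P[(np.hypot(d[:,0],d[:,1])<45)&(abs(P[:,2]-43.5)<3)]; q=q[(abs(q[:,1]+72)<35)]
    r=cv2.minAreaRect(q[:,:2].astype(np.float32)); print('block',len(q),r)
print('stud top tri',tri(t0,(180+212/4-.4,150+314/4-.4),s,(220+248/2.5-.4,180+80/2.5-.4)))
```

```text
eye (array([ 602.7, -399.2,  146.2]), array([ 0. , -0.6, -0.5,  0.1]))
top 251 [ 448.9 -415.3  142.9] [ 616.9 -199.5  906.3] [ 598.1 -396.5  159.6] mid [ 532.9 -307.4  524.6]
bar z slope,z at602 [-3.83810716e-03  1.50559245e+02]
side 332 [ 506.4 -962.4  142.8] [ 617.5 -387.8  448.2] [ 599.  -410.9  151.5] mid [ 562.  -675.1  295.5]
bar z slope,z at602 [-6.49133205e-03  1.48822877e+02]
top stud 40 [600.5 -77.4  56.7] [610.6 -66.6  74.9] [604.8 -72.4  69.2]
block 421 ((616.7874145507812, -66.72332000732422), (59.7370719909668, 60.191680908203125), 80.37628173828125)
side stud 47 [599.8 -81.1  55.4] [610.2 -70.7  70.8] [604.8 -77.5  63.2]
block 169 ((614.7957763671875, -77.2171630859375), (45.35607147216797, 58.21599578857422), 81.21663665771484)
stud top tri (array([605.4, -75.2,  71.7]), array([ 0. , -0.2, -0.2,  0. ]))
```

Emit:
move_arm --moves '[{"turn": [0,0,0.11],"translation": [0,0,0],"hand": 0},{"turn": [0,0,0.11],"translation": [0,0,0],"hand": 0},{"turn": [0,0,0.11],"translation": [0,0,0],"hand": 0},{"turn": [0,0,0.11],"translation": [0,0,0],"hand": 0},{"turn": [0,0,0],"translation": [-6,-20,0],"hand": 0},{"turn": [0,0,0],"translation": [-8,-36,0],"hand": 0},{"turn": [0,0,0],"translation": [-8,-36,0],"hand": 0},{"turn": [0,0,0],"translation": [-8,-36,0],"hand": 0},{"turn": [0,0,0],"translation": [-8,-36,0],"hand": 0},{"turn": [0,0,0],"translation": [-8,-36,0],"hand": 0}]'

```text
time_s: 3.82
eef_pos: [499.0, -215.0, 151.9]
ee_rot: [-0.001, 0.994, -0.109, -0.001]
force: [1.0, 0.3, -0.6]
grip_width: 0.113
grip_force: 78.2
```

Emit:
move_arm --moves '[{"turn": [0,0,0],"translation": [-8,-36,5],"hand": 0},{"turn": [0,0,0],"translation": [-8,-36,6],"hand": 0},{"turn": [0,0,0],"translation": [-8,-36,8],"hand": 0},{"turn": [0,0,0],"translation": [-6,-32,8],"hand": 0},{"turn": [0,0,0],"translation": [-3,-16,8],"hand": 0},{"turn": [0,0,0],"translation": [0,-6,5],"hand": 0},{"turn": [0,0,0],"translation": [0,0,0],"hand": 0},{"turn": [0,0,0],"translation": [0,0,0],"hand": 0}]'

```text
time_s: 4.48
eef_pos: [502.6, -52.3, 112.8]
ee_rot: [0.0, 0.994, -0.109, -0.001]
force: [0.7, 0.5, -0.6]
grip_width: 0.117
grip_force: 78.2
```

Run:
```python
from h import *
to(sense(),[504.4,-52.1,115],-12.6)
c=cam('side'); t=cam('top'); np.savez('side3.npz',**c); np.savez('top3.npz',**t)
o=np.hstack([cv2.resize(c['image'][160:280,250:380],None,fx=3,fy=3,interpolation=2),cv2.resize(t['image'][160:280,180:310],None,fx=3,fy=3,interpolation=2)])
cv2.imwrite('pics/z3.png',cv2.convertScaleAbs(o,alpha=1.5))
```

```text
p [502.6 -52.3 112.8] toolx heading -12.51 turn [0.0001 0.001  0.0016] shift now-axes [ 1.7 -0.6 -2.2] F [ 0.7  0.5 -0.6] w 0.117 gf 78.2 t 4.4833
```

View pics/z3.png

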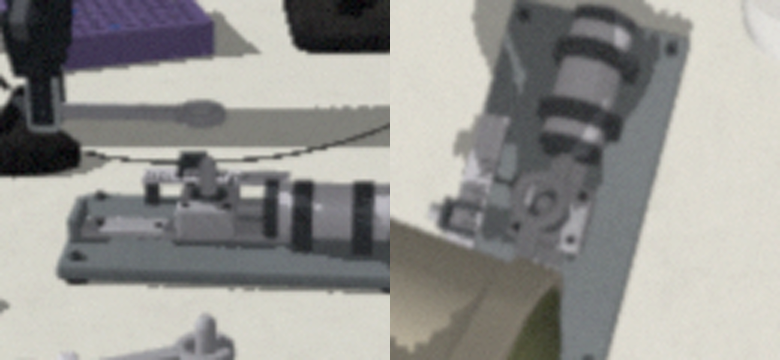

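```bash
cat >> h.py <<'E'
from scipy.optimize import least_squares
def tri(t,a,s,b):
    r=least_squares(lambda X:np.r_[proj(t,X)-a,proj(s,X)-b],[600,-100,60]); return r.x.round(1),r.fun.round(1)
E
python3 - <<'E'
from h import *
s=dict(np.load('side3.npz')); t=dict(np.load('top3.npz'));t0=dict(np.load('top0.npz'))
print('eye',tri(t,(231.0,227.4),s,(317.4,197.4)))
print('stud top',tri(t0,(232.6,228.2),s,(250+207/3-.4,160+158/3-.4)))
for c,n in((t,'top'),(s,'side')):
    P=cloud(c).reshape(-1,3); q=P[(P[:,2]>92)&(P[:,2]<114)&(P[:,0]>588)&(P[:,0]<630)&(abs(P[:,1]+72)<25)]
    print(n,'eye cloud',len(q),q.min(0).round(1),q.max(0).round(1),((q.min(0)+q.max(0))/2).round(1))
    if n=='side':
        q=P[(P[:,2]>60)&(P[:,2]<76)&(abs(P[:,0]-605)<12)&(abs(P[:,1]+74)<12)]; print('stud',q.min(0).round(1),q.max(0).round(1))
print(proj(s,[604.8,-73,72]),proj(t0,[604.8,-73,72]))
# edges of stud in side rows
g=cv2.cvtColor(s['image'],6)
for v in (211,213,215,217,219): print(v,g[v,308:332])
E
```

```text
eye (array([601.7, -77. , 102.6]), array([ 0. , -0.8, -0.9,  0.2]))
stud top (array([605.3, -75. ,  70.3]), array([ 0. , -0.1, -0.1,  0. ]))
top eye cloud 196 [588.3 -91.3 101.5] [617.6 -58.5 112.9] [602.9 -74.9 107.2]
side eye cloud 127 [588.  -96.2  98.6] [616.4 -61.6 107.8] [602.2 -78.9 103.2]
stud [599.9 -81.   60.2] [610.3 -70.5  71.1]
[318.1524739  211.12672133] [231.35162418 228.15856703]
211 [140 120  81  52  48  48  49  49  49  52  62 109 131 139 140 141 140 141
 141 141 142 140 141 137]
213 [81 63 40 30 26 26 25 30 36 55 65 70 70 79 86 88 87 90 88 89 88 90 87 68]
215 [105  63  32  27  28  30  33  36  50  61  65  67  65  73 109 131 135 137
 138 138 137 138 139 139]
217 [ 94  56  33  60  68  63  67  68  64  63  65  66  65  64  65  80  85  91
 113 112 117 120 103  95]
219 [100  84  70  93  99 100 105  92  77  66  67  67  65  67  87 103  99 112
  82  66  92  77  68  62]
```

Emit:
move_arm --moves '[{"turn": [0,0,0],"translation": [3,-2,0],"hand": 0},{"turn": [0,0,0],"translation": [0,0,12],"hand": 0},{"turn": [0,0,0],"translation": [0,0,8],"hand": 0},{"turn": [0,0,0],"translation": [0,0,4],"hand": 0},{"turn": [0,0,0],"translation": [0,0,0],"hand": 0}]'

```text
time_s: 5.0
eef_pos: [505.7, -50.6, 88.4]
ee_rot: [-0.0, 0.994, -0.109, -0.001]
force: [0.7, 0.4, -0.7]
grip_width: 0.114
grip_force: 78.2
```

Run:
```python
from h import *
to(sense(),[505.4,-50.1,88],-12.6)
c=cam('side'); t=cam('top'); np.savez('side4.npz',**c); np.savez('top4.npz',**t)
o=np.hstack([cv2.resize(c['image'][170:250,280:360],None,fx=5,fy=5,interpolation=2),cv2.resize(t['image'][190:270,190:270],None,fx=5,fy=5,interpolation=2)])
cv2.imwrite('pics/z4.png',cv2.convertScaleAbs(o,alpha=1.7))
```

```text
p [505.7 -50.6  88.4] toolx heading -12.53 turn [-0.0002  0.0019  0.0012] shift now-axes [-0.4 -0.4  0.4] F [ 0.7  0.4 -0.7] w 0.114 gf 78.2 t 5.0
```

View pics/z4.png

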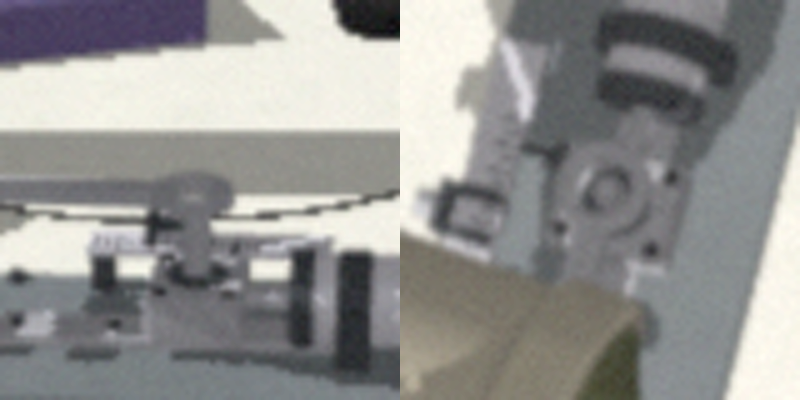

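The top view shows the stud (crop (606,190)) inside the bore of the eye (crop (605,193)). In the side view they are at 197 against 193, so they line up to within about 1.5 mm. I'll lower it.

Emit:
move_arm --moves '[{"turn": [0,0,0],"translation": [1,0,3],"hand": 0},{"turn": [0,0,0],"translation": [0,0,4],"hand": 0},{"turn": [0,0,0],"translation": [0,0,4],"hand": 0},{"turn": [0,0,0],"translation": [0,0,4],"hand": 0},{"turn": [0,0,0],"translation": [0,0,4],"hand": 0},{"turn": [0,0,0],"translation": [0,0,0],"hand": 0}]'

```text
time_s: 5.6
eef_pos: [506.6, -50.5, 69.4]
ee_rot: [-0.0, 0.994, -0.109, -0.001]
force: [-0.6, 0.0, -1.4]
grip_width: 0.114
grip_force: 78.2
```

Run:
```python
from h import *
to(sense(),[505.4,-50.1,58.5],-12.5)
t0=dict(np.load('top0.npz')); t=dict(np.load('top4.npz'));yaw=-12.3
ex=np.array([np.cos(np.radians(yaw)),np.sin(np.radians(yaw)),0])
for nm,c,F in(('t0',t0,lambda x,y:(180+x/4-.4,150+y/4-.4)),('t4',t,lambda x,y:(190+(x-400)/5-.4,190+y/5-.4))):
    pts={'t0':[(140,282,40),(95,313,50),(88,348,50)],'t4':[(527,149,40),(475,190,50),(465,231,50)]}[nm]
    q=[onz(c,*F(x,y),z) for x,y,z in pts]; print(nm,np.round(q,1).tolist(),'sep',(q[1]-q[2])@ex,'travel',(q[0]-(q[1]+q[2])/2)@ex)
```

```text
p [506.6 -50.5  69.4] toolx heading -12.5 turn [-0.0002  0.0016 -0.0001] shift now-axes [-1.3 -0.1 10.9] F [-0.6  0.  -1.4] w 0.114 gf 78.2 t 5.6
t0 [[625.2, -36.4, 40.0], [608.2, -18.6, 50.0], [591.9, -16.3, 50.0]] sep 16.425871000518224 travel 28.647858169978868
t4 [[626.6, -37.1, 40.0], [608.7, -20.8, 50.0], [593.4, -18.0, 50.0]] sep 15.556412252664225 travel 28.68066074409315
```

Emit:
move_arm --moves '[{"turn": [0,0,0],"translation": [0,0,4],"hand": 0},{"turn": [0,0,0],"translation": [0,0,3],"hand": 0},{"turn": [0,0,0],"translation": [0,0,2],"hand": 0},{"turn": [0,0,0],"translation": [0,0,1],"hand": 0},{"turn": [0,0,0],"translation": [0,0,0],"hand": 0}]'

```text
time_s: 6.02
eef_pos: [507.0, -50.6, 60.1]
ee_rot: [-0.0, 0.994, -0.109, -0.0]
force: [-0.6, 0.3, -1.4]
grip_width: 0.117
grip_force: 78.2
```

Emit:
move_arm --moves '[{"turn": [0,0,0],"translation": [0,0,1],"hand": 0},{"turn": [0,0,0],"translation": [0,0,0],"hand": 0}]'

```text
time_s: 6.18
eef_pos: [507.1, -50.6, 59.3]
ee_rot: [0.0, 0.994, -0.109, 0.0]
force: [0.1, -0.1, -1.0]
grip_width: 0.109
grip_force: 78.2
```

Emit:
move_arm --moves '[{"turn": [0,0,0],"translation": [0,0,1],"hand": 0},{"turn": [0,0,0],"translation": [0,0,0],"hand": 0}]'

```text
time_s: 6.35
eef_pos: [507.1, -50.7, 58.3]
ee_rot: [0.0, 0.994, -0.109, 0.0]
force: [0.3, -0.2, -0.9]
grip_width: 0.116
grip_force: 78.2
```

Emit:
move_arm --moves '[{"turn": [0,0,0],"translation": [0,0,1],"hand": 0},{"turn": [0,0,0],"translation": [0,0,0],"hand": 0}]'

```text
time_s: 6.52
eef_pos: [507.2, -50.7, 57.3]
ee_rot: [0.0, 0.994, -0.109, 0.0]
force: [1.0, -0.4, 0.8]
grip_width: 0.112
grip_force: 78.4
```

Emit:
move_arm --moves '[{"turn": [0,0,0],"translation": [-1,0,0],"hand": 0},{"turn": [0,0,0],"translation": [-1,0,0],"hand": 0},{"turn": [0,0,0],"translation": [-1,0,0],"hand": 0},{"turn": [0,0,0],"translation": [-1,0,0],"hand": 0},{"turn": [0,0,0],"translation": [-1,0,0],"hand": 0},{"turn": [0,0,0],"translation": [0,0,0],"hand": 0}]'

```text
time_s: 7.02
eef_pos: [502.6, -49.7, 57.6]
ee_rot: [0.0, 0.994, -0.109, 0.001]
force: [3.5, -0.5, 1.1]
grip_width: 0.118
grip_force: 78.3
```

Emit:
move_arm --moves '[{"turn": [0,0,0],"translation": [-1,0,0],"hand": 0},{"turn": [0,0,0],"translation": [-1,0,0],"hand": 0},{"turn": [0,0,0],"translation": [-2,0,0],"hand": 0},{"turn": [0,0,0],"translation": [-2,0,0],"hand": 0},{"turn": [0,0,0],"translation": [-2,0,0],"hand": 0},{"turn": [0,0,0],"translation": [-2,0,0],"hand": 0},{"turn": [0,0,0],"translation": [-2,0,0],"hand": 0},{"turn": [0,0,0],"translation": [-2,0,0],"hand": 0},{"turn": [0,0,0],"translation": [-1,0,0],"hand": 0},{"turn": [0,0,0],"translation": [0,0,0],"hand": 0}]'

```text
time_s: 7.85
eef_pos: [487.7, -46.4, 57.5]
ee_rot: [0.0, 0.994, -0.109, 0.001]
force: [5.9, -0.7, 0.1]
grip_width: 0.111
grip_force: 78.3
```

Run:
```python
from h import *
to(sense(),[490.4,-50.1,58.5],-12.5)
c=cam('side'); t=cam('top'); np.savez('side5.npz',**c); np.savez('top5.npz',**t)
o=np.hstack([cv2.resize(c['image'][190:250,270:350],None,fx=5,fy=5,interpolation=2),cv2.resize(t['image'][200:260,180:260],None,fx=5,fy=5,interpolation=2)])
cv2.imwrite('pics/z5.png',cv2.convertScaleAbs(o,alpha=1.8))
```

```text
p [487.7 -46.4  57.5] toolx heading -12.51 turn [ 0.0001 -0.0012 -0.0002] shift now-axes [ 3.4  3.  -1. ] F [ 5.9 -0.7  0.1] w 0.111 gf 78.3 t 7.85
```

View pics/z5.png

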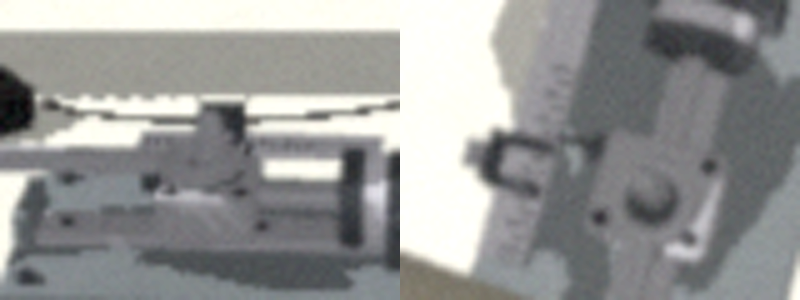

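The slide is now out, and the pointer (crop about (560,137)) is level with the first ear at about (515,140). The second ear is at about (505,182). I'll measure how far is left.

Run:
```python
from h import *
t0=dict(np.load('top0.npz')); t=dict(np.load('top5.npz'))
ex=np.array([np.cos(np.radians(-12.3)),np.sin(np.radians(-12.3)),0])
F=lambda x,y:(180+(x-400)/5-.4,200+y/5-.4)
a=onz(t0,232.6,228.2,72); b=onz(t,*F(650,190),72); print('slide',(a-b)@ex,a-b)
p=onz(t,*F(555,137),40); e=[onz(t,*F(*q),50) for q in((517,139),(506,180))]; print(p,e,'remaining',(p-(e[0]+e[1])/2)@ex)
# block-based shift: template between frames
g0=cv2.cvtColor(t0['image'],6);g=cv2.cvtColor(t['image'],6)
print(g[222:242,206:222])
```

```text
slide 17.72173116344141 [17.15157507 -4.52452191  0.        ]
[612.00862443 -29.73358302  40.        ] [array([609.03502785, -17.88587416,  50.        ]), array([593.70933184, -14.75302474,  50.        ])] remaining 13.249909164548223
[[86 84 80 80 80 78 74 69 58 59 56 56 59 57 56 59]
 [83 77 73 75 81 80 77 67 58 57 56 56 55 55 57 54]
 [84 80 76 75 77 74 69 64 57 55 57 57 55 56 56 59]
 [86 84 79 77 76 75 70 69 63 57 57 56 56 55 55 55]
 [81 79 76 69 74 70 63 70 67 58 56 54 52 48 51 56]
 [59 63 65 66 68 60 53 56 56 50 46 49 47 42 42 53]
 [44 44 49 55 61 62 53 57 53 49 41 41 37 34 43 59]
 [47 41 42 44 51 61 61 73 70 69 53 39 35 36 45 61]
 [65 59 52 53 55 59 60 75 82 77 63 48 40 38 49 66]
 [72 64 64 68 64 61 61 69 80 79 65 51 41 46 57 69]
 [78 74 74 76 70 62 59 62 76 80 67 53 50 53 62 70]
 [80 79 79 77 68 61 58 61 77 76 65 58 55 59 66 69]
 [75 77 72 73 65 57 57 62 73 68 60 58 55 63 69 72]
 [74 75 78 72 63 55 59 57 63 60 57 56 57 65 67 72]
 [57 69 75 68 61 56 58 58 57 58 56 57 59 66 70 72]
 [44 53 65 65 59 56 57 59 56 57 58 58 61 68 73 71]
 [43 48 65 59 58 58 58 57 58 57 56 57 63 68 70 70]
 [58 62 68 62 60 59 55 62 57 55 55 57 69 70 74 71]
 [79 75 70 59 58 56 57 56 53 56 59 59 65 69 70 73]
 [82 82 68 60 56 56 55 57 57 58 54 62 65 62 63 62]]
```

Emit:
move_arm --moves '[{"turn": [0,0,0],"translation": [-1.5,0,0],"hand": 0},{"turn": [0,0,0],"translation": [-1.5,0,0],"hand": 0},{"turn": [0,0,0],"translation": [-1.5,0,0],"hand": 0},{"turn": [0,0,0],"translation": [-1.5,0,0],"hand": 0},{"turn": [0,0,0],"translation": [-1.5,0,0],"hand": 0},{"turn": [0,0,0],"translation": [-1.5,0,0],"hand": 0},{"turn": [0,0,0],"translation": [-1,0,0],"hand": 0},{"turn": [0,0,0],"translation": [-1,0,0],"hand": 0},{"turn": [0,0,0],"translation": [-1,0,0],"hand": 0},{"turn": [0,0,0],"translation": [0,0,0],"hand": 0}]'

```text
time_s: 8.78
eef_pos: [476.6, -44.0, 57.7]
ee_rot: [0.0, 0.994, -0.109, 0.001]
force: [6.5, -0.9, -0.6]
grip_width: 0.118
grip_force: 78.3
```

Run:
```python
from h import *
to(sense(),[490.4,-50.1,58.5],-12.5)
c=cam('side'); t=cam('top'); np.savez('side6.npz',**c); np.savez('top6.npz',**t)
o=np.hstack([cv2.resize(c['image'][190:250,260:340],None,fx=5,fy=5,interpolation=2),cv2.resize(t['image'][210:260,190:240],None,fx=8,fy=8,interpolation=2)[:300]])
cv2.imwrite('pics/z6.png',cv2.convertScaleAbs(o,alpha=1.9))
```

```text
p [476.6 -44.   57.7] toolx heading -12.51 turn [ 0.0002 -0.0027 -0.0002] shift now-axes [14.8  3.  -0.7] F [ 6.5 -0.9 -0.6] w 0.118 gf 78.3 t 8.7833
```

View pics/z6.png

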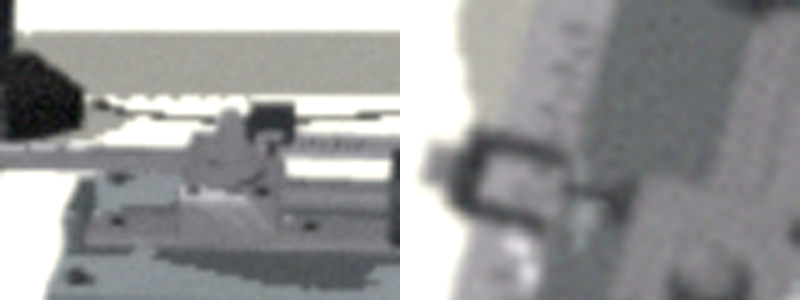

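The pointer (crop (600,193)) now lies between the ears (upper at (515,150), lower at (500,213)), slightly towards the upper one.

Run:
```python
from h import *
t=dict(np.load('top6.npz'));ex=np.array([np.cos(np.radians(-12.3)),np.sin(np.radians(-12.3)),0])
F=lambda x,y:(190+(x-400)/8-.45,210+y/8-.45)
for z in(40,):
  for q in((580,188),(600,193)):
    p=onz(t,*F(*q),z); e=[onz(t,*F(*r),50) for r in((520,148),(505,211))]; print((e[0]-e[1])@ex,'remaining',(p-(e[0]+e[1])/2)@ex)
a=[]
```

```text
14.917257890648774 remaining 3.028158882988315
14.917257890648774 remaining 2.9861236024031568
```

Emit:
move_arm --moves '[{"turn": [0,0,0],"translation": [-0.8,0,0],"hand": 0},{"turn": [0,0,0],"translation": [-0.8,0,0],"hand": 0},{"turn": [0,0,0],"translation": [-0.6,0,0],"hand": 0},{"turn": [0,0,0],"translation": [0,0,0],"hand": 0},{"turn": [0,0,0],"translation": [0,0,0],"hand": 0},{"turn": [0,0,0],"translation": [0,0,0],"hand": 0}]'

```text
time_s: 9.38
eef_pos: [474.5, -43.5, 57.7]
ee_rot: [0.0, 0.994, -0.109, 0.001]
force: [7.8, -1.0, -1.0]
grip_width: 0.115
grip_force: 78.3
```

Run:
```python
from h import *
to(sense(),[474.4,-43.5,58.5],-12.5)
t=cam('top'); np.savez('top7.npz',**t)
o=cv2.resize(t['image'][205:260,190:245],None,fx=10,fy=10,interpolation=2)
cv2.imwrite('pics/z7.png',cv2.convertScaleAbs(o,alpha=1.9))
```

```text
p [474.5 -43.5  57.7] toolx heading -12.51 turn [ 0.0002 -0.0029 -0.0001] shift now-axes [-0.2 -0.  -0.8] F [ 7.8 -1.  -1. ] w 0.115 gf 78.3 t 9.3833
```

View pics/z7.png

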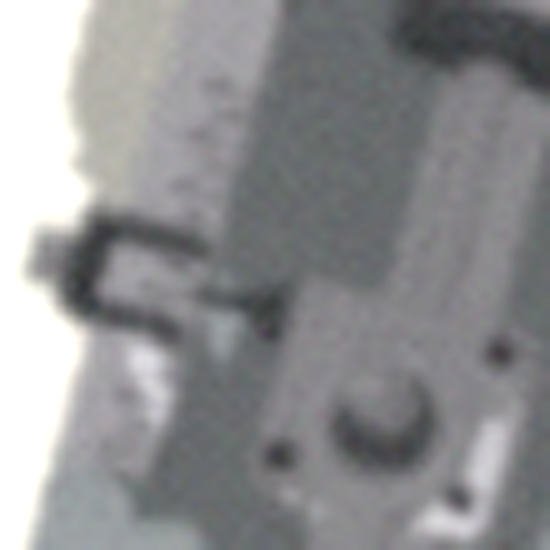

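The pointer tip is at crop (205,293), between the ears at (165,236) and (145,322).

Run:
```python
from h import *
t=dict(np.load('top7.npz'));ex=np.array([np.cos(np.radians(-12.3)),np.sin(np.radians(-12.3)),0])
F=lambda x,y:(190+x/10-.45,205+y/10-.45)
for q in((210,294),(240,297)):
    p=onz(t,*F(*q),40); e=[onz(t,*F(*r),50) for r in((165,236),(145,322))]; print((e[0]-e[1])@ex,'remaining',(p-(e[0]+e[1])/2)@ex, e)
```

```text
16.268081104228987 remaining 0.9490018205769307 [array([607.7771043, -23.5193965,  50.       ]), array([591.72510724, -20.77542921,  50.        ])]
16.268081104228987 remaining 1.71412516011027 [array([607.7771043, -23.5193965,  50.       ]), array([591.72510724, -20.77542921,  50.        ])]
```

Emit:
move_arm --moves '[{"turn": [0,0,0],"translation": [-0.8,0,0],"hand": 0},{"turn": [0,0,0],"translation": [0,0,0],"hand": 0},{"turn": [0,0,0],"translation": [0,0,0],"hand": 0},{"turn": [0,0,0],"translation": [0,0,0],"hand": 0},{"turn": [0,0,0],"translation": [0,0,0],"hand": 0},{"turn": [0,0,0],"translation": [0,0,0],"hand": 0},{"turn": [0,0,0],"translation": [0,0,0],"hand": 0},{"turn": [0,0,0],"translation": [0,0,0],"hand": 0},{"turn": [0,0,0],"translation": [0,0,0],"hand": 0},{"turn": [0,0,0],"translation": [0,0,0],"hand": 0}]'

```text
time_s: 10.27
eef_pos: [473.8, -43.4, 57.7]
ee_rot: [0.0, 0.994, -0.109, 0.001]
force: [8.0, -1.6, -1.1]
grip_width: 0.114
grip_force: 78.3
```

Emit:
move_arm --moves '[{"turn": [0,0,0],"translation": [0,0,0],"hand": 0},{"turn": [0,0,0],"translation": [0,0,0],"hand": 0},{"turn": [0,0,0],"translation": [0,0,0],"hand": 0},{"turn": [0,0,0],"translation": [0,0,0],"hand": 0},{"turn": [0,0,0],"translation": [0,0,0],"hand": 0},{"turn": [0,0,0],"translation": [0,0,0],"hand": 0},{"turn": [0,0,0],"translation": [0,0,0],"hand": 0},{"turn": [0,0,0],"translation": [0,0,0],"hand": 0},{"turn": [0,0,0],"translation": [0,0,0],"hand": 0},{"turn": [0,0,0],"translation": [0,0,0],"hand": 0}]'

```text
time_s: 11.1
eef_pos: [473.8, -43.4, 57.7]
ee_rot: [0.0, 0.994, -0.109, 0.001]
force: [8.7, -1.6, -0.4]
grip_width: 0.113
grip_force: 78.3
```

Emit:
move_arm --moves '[{"turn": [0,0,0],"translation": [0,0,0],"hand": 0},{"turn": [0,0,0],"translation": [0,0,0],"hand": 0},{"turn": [0,0,0],"translation": [0,0,0],"hand": 0},{"turn": [0,0,0],"translation": [0,0,0],"hand": 0},{"turn": [0,0,0],"translation": [0,0,0],"hand": 0},{"turn": [0,0,0],"translation": [0,0,0],"hand": 0},{"turn": [0,0,0],"translation": [0,0,0],"hand": 0},{"turn": [0,0,0],"translation": [0,0,0],"hand": 0},{"turn": [0,0,0],"translation": [0,0,0],"hand": 0},{"turn": [0,0,0],"translation": [0,0,0],"hand": 0}]'

```text
time_s: 11.93
eef_pos: [473.8, -43.4, 57.7]
ee_rot: [0.0, 0.994, -0.109, 0.001]
force: [8.1, -1.4, -0.7]
grip_width: 0.114
grip_force: 78.3
```

Emit:
move_arm --moves '[{"turn": [0,0,0],"translation": [0,0,0],"hand": 0},{"turn": [0,0,0],"translation": [0,0,0],"hand": 0},{"turn": [0,0,0],"translation": [0,0,0],"hand": 0},{"turn": [0,0,0],"translation": [0,0,0],"hand": 0},{"turn": [0,0,0],"translation": [0,0,0],"hand": 0},{"turn": [0,0,0],"translation": [0,0,0],"hand": 0},{"turn": [0,0,0],"translation": [0,0,0],"hand": 0},{"turn": [0,0,0],"translation": [0,0,0],"hand": 0},{"turn": [0,0,0],"translation": [0,0,0],"hand": 0},{"turn": [0,0,0],"translation": [0,0,0],"hand": 0}]'

```text
time_s: 12.77
eef_pos: [473.8, -43.4, 57.7]
ee_rot: [0.0, 0.994, -0.109, 0.001]
force: [7.8, -1.7, -0.9]
grip_width: 0.117
grip_force: 78.3
```

Emit:
move_arm --moves '[{"turn": [0,0,0],"translation": [0,0,0],"hand": 0},{"turn": [0,0,0],"translation": [0,0,0],"hand": 0},{"turn": [0,0,0],"translation": [0,0,0],"hand": 0},{"turn": [0,0,0],"translation": [0,0,0],"hand": 0},{"turn": [0,0,0],"translation": [0,0,0],"hand": 0},{"turn": [0,0,0],"translation": [0,0,0],"hand": 0},{"turn": [0,0,0],"translation": [0,0,0],"hand": 0},{"turn": [0,0,0],"translation": [0,0,0],"hand": 0},{"turn": [0,0,0],"translation": [0,0,0],"hand": 0},{"turn": [0,0,0],"translation": [0,0,0],"hand": 0}]'

```text
time_s: 13.6
eef_pos: [473.8, -43.4, 57.7]
ee_rot: [0.0, 0.994, -0.109, 0.001]
force: [7.3, -1.8, -0.9]
grip_width: 0.114
grip_force: 78.3
```

Run:
```python
from h import *
to(sense(),[474,-43.5,58],-12.5)
t=cam('top'); s=cam('side')
o=np.hstack([cv2.resize(s['image'][185:245,250:330],None,fx=5,fy=5,interpolation=2),cv2.resize(t['image'][205:245,190:230],None,fx=10,fy=10,interpolation=2)[100:]])
cv2.imwrite('pics/z8.png',cv2.convertScaleAbs(o,alpha=1.9))
```

```text
p [473.8 -43.4  57.7] toolx heading -12.51 turn [ 0.0002 -0.003  -0.0001] shift now-axes [ 0.2  0.1 -0.3] F [ 7.3 -1.8 -0.9] w 0.114 gf 78.3 t 13.6
```

View pics/z8.png

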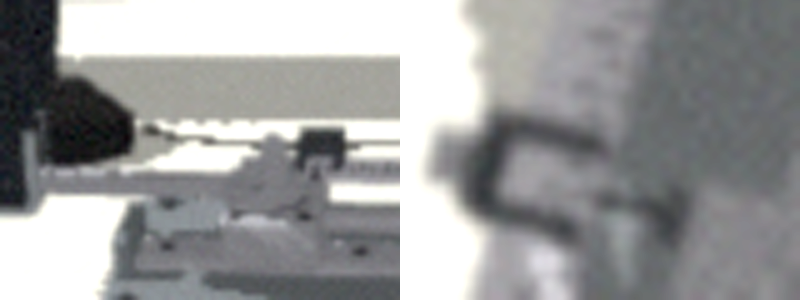

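The pointer (crop about (620,200)) stands between the ears (y = 135 and 222), and the puller is still seated on the stud. The load has held at about 8 N for more than 3 s.

```bash
python3 -c "
from rig import finish_job; print(finish_job())"
```

```text
the job is handed in; nothing more can be done
None
```

I handed the job in with the T-handled puller still gripped and its eye on the gauge stud, the pointer between the rider's ears, and the load held steady at about 8 N for over three seconds.

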